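# Put the spacing block away past the sprung flap

## Task

Put the tall, wide wooden spacing block away upright in the grey holder: push its foot down past the sprung steel flap, broad face towards the flap, until it stands straight against the wall opposite the hinge and fully home, with the light sprung pad under it pressed down to its stop. The depth of that stop differs from day to day, so feel for it while the flap's grip rubs, never pushing with more than about 20 N, then let go. Leave the other blocks and the things on the table where they stand.

Things in the scene. Friction and masses are not known exactly. Their poses are not given: they have to be found in the camera images.
- block: The wooden spacing block to put away: plain beech, 24 (own x) x 40 (own y) x 120 (own z) mm, about 85 g (60 to 120 g), standing upright loose on the table. Origin at the centre of its underside, z up. It alone is both 120 mm tall and 40 mm wide.
- short_block: Bystander: same wood, 24 x 40 mm but only 80 mm tall, standing upright; origin at the centre of its underside.
- narrow_block: Bystander: same wood, 120 mm tall but only 24 x 22 mm in plan, standing upright; origin at the centre of its underside.
- holder: Grey steel holder screwed to the table: a box open at the top, pocket 56 (own x) x 45 mm (own y), walls 4 mm, rim 75 mm high, base plate 114 x 103 x 6 mm. Origin at table height under the pocket's centre; z up. Flap hinge at x = -28 mm; opposite back wall's face at x = +28 mm. The block against it has its centre at x = +16, y = 0 (2.5 mm play each side in y), its x axis along the holder's x, either way round.
- rim (a point): Centre of the holder's mouth at rim height, 75 mm above the table; axes as the holder's. With the block home the flap's edge presses it to the back wall, 42 mm below the rim, with some 4 N while it slides down (friction 2 to 8 N); it wedges with up to 20 N when the block is drawn up, so the block stays where it was pushed. A steel rod on the rim marks the hinge side, nearest the robot.
- flap (a joint): Angle of the sprung steel flap (53 mm long from the hinge at x = -28 mm, height 74 mm, 43 mm wide, 2 mm thick) closing the pocket. 0 = shut, level; grows as it swings down into the pocket, to 1.4 rad; about 0.9 with the block at the back wall. The spring always shuts it: 2.5 N at the free edge starts it; torque 0.13 Nm shut, plus 0.1 Nm per rad.
- pad (a joint): Travel in m of the cork pad (55 x 44 mm) that floats on a light spring (0.5 to 1.5 N) inside the pocket under the block's foot, hidden by the shut flap. 0 = up, free; 0.004 = pressed down on its hard stop, which is home. Pressed home, the block's foot is somewhere from 8 to 26 mm above the table, differing each time; the flap's grip then keeps it down.
- brayer: Bystander: ink roller, 90 mm wide, lying at the far side of the table.
- stick: Bystander: brass composing stick 220 x 50 mm lying at the far side of the table.
- ink_tin: Bystander: round tin, diameter 76 mm, 50 mm tall, standing at the far side.
- sort0: Bystander: small lead type piece 12 x 18 x 24 mm standing on the table among the blocks and the holder, farther from the robot.
- sort1: Bystander: another such type piece, nearer the robot.
Mind the look-alikes: they are no part of the job. What is shaped like the block but purple is not meant.

How it is judged:
On the way:
1. the block's foot is 20 mm or more below the rim inside the pocket, holding the flap open (z of block in the frame of rim below -0.02 m and value of joint flap above 0.4 rad and horizontal distance between block and rim below 0.03 m and value of joint pad below 0.0015 m), for 0.2 s.
At the end, for the whole second after the job is handed in: The block stands released and at rest in the holder's pocket, its underside holding the sprung pad within 1 mm of its stop (pad travel above 3 mm), upright within 0.06 rad, its broad face within 3 mm of the back wall and turned within 0.15 rad of it, the flap leaning on it (value of joint pad above 0.003 m and z of block in the frame of holder below 0.03 m and x of block in the frame of holder between 0.013 and 0.019 m and y of block in the frame of holder between -0.006 and 0.006 m and angle between block's own z axis and vertical below 0.06 rad and angle between the x axis of block and the x axis of holder, either way round below 0.15 rad and value of joint flap above 0.6 rad and linear speed of block below 0.02 m/s and contact force between the fingers and block below 0.05 N); the robot touches nothing.
It fails at once if the pad is pressed with more than 25 N (contact force between anything else and pad above 25 N).
It fails at once if the holder is forced: the loads on its walls, flap and pad add up to more than 70 N (contact force between anything else and holder above 70 N).
It fails at once if a bystander is shifted more than 30 mm or knocked over ((distance of short_block from where it was at the start of the episode above 0.03 m or angle between short_block's own z axis and vertical above 0.5 rad) or (distance of narrow_block from where it was at the start of the episode above 0.03 m or angle between narrow_block's own z axis and vertical above 0.5 rad) or (distance of sort0 from where it was at the start of the episode above 0.03 m or angle between sort0's own z axis and vertical above 0.5 rad) or (distance of sort1 from where it was at the start of the episode above 0.03 m or angle between sort1's own z axis and vertical above 0.5 rad) or distance of any of brayer, stick, ink_tin from where it was at the start of the episode above 0.03 m).
It also fails if it takes over 58 s, if anything falls off the work surface, if the arm or the gripper's body presses on something with over 40 N, if the wrist force passes 120 N, or if a joint passes its speed limit or range.

## Robot

A 7-joint arm with a two-finger parallel gripper is mounted at the origin on the work surface. World frame = base frame: x ahead of the robot, y to its left, z up, the work surface at z = 0. Lengths are in m, angles in rad, forces in N, time in s.
With the tool pointing down it reaches from about 0.4 to 0.75 m from the base axis. Payload 19.5 kg.
Tool frame: the origin (TCP) lies midway between the tips of the shut fingers; the grasp point (between the pads) lies ctrl.tcp_to_grasp behind it (ctrl.tcp_to_grasp is the distance from the TCP to the grasp point, in m); x points along the fingers, z is the direction in which the jaws open and shut, and the axes are right-handed (so a half turn about x gives the same grasp; the last joint's range is limited). The gripper opens to 85 mm and grips with 20 to 120 N. Pads are 22 mm wide; open, the fingers measure 114 mm over their backs; the gripper's body (76 mm by 85 mm) begins 54 mm behind the grasp point. The pads swing forward as they close: fully open they stand 13 mm farther back than shut.
Start: joints at [-1.321, 0.707, -0.028, 1.485, 0.022, 0.951, -0.075], TCP at [0.165, 0.551, 0.231] pointing down, gripper open.
Joint ranges: [-2.71, 2.71], [-0.32, 2.16], [-1.57, 1.52], [0, 2.45], [-1.46, 4.6], [0, 2.02], [-2.83, 2.83]. Speed limits (rad/s): [1.89, 1.89, 2.57, 2.57, 3.01, 3.01, 3.01].

## Interface

Orientations are given as a unit quaternion [x, y, z, w].
In Python, from rig import sensors, eyes, close_job, ctrl gives the robot as it stands. The module is installed in compiled form; this text tells all that it offers.
- The arm moves only by the tool drive_tool, never from a script. Its arguments are lists of equal length, an entry for each row: "dp": the shift along the tool's x, y, z each as a share of 1 m, from -1 to 1, a list of three; "delta_rot": the turn, a rotation vector about the tool's x, y, z each as a share of 45 degrees, from -1 to 1, a list of three; "gripper": the gripper command: -1 is shut, 1 is fully open, values between are in proportion. In form: {"dp": [[tx, ty, tz], ...], "delta_rot": [[ax, ay, az], ...], "gripper": [gripper, ...]}. A call has 1 to 10 rows; each row shifts and turns the pose as measured when the row begins, along the tool's axes as they then stand; what a row does not reach is not made up. A row lasts 1/12 s, in which the tool goes at most 41.7 mm and 7.16 degrees, less where a joint would pass 70% of its speed; a pose out of reach is approached as far as the arm can. A call with a number of a shift or a turn outside -1 to 1 is refused whole. A call with a gripper value outside its range is refused whole. The fingers move at their own pace and stop on an object; "newtons" is the grip in N (left out, the last holds). Time passes only in rows, so rows that do not move let the fingers close. It gives the time, the measured TCP pose, the force and the opening at its end, in the units of the state.
- sensors.get_obs(): the state, without advancing time (a new reading comes with each control period).
- eyes.snapshot(name): name is "scene" or "top" or "wrist"; returns the picture (384x512x3 uint8, red, green, blue); there is no depth.
- eyes.calibration(name): a dict with "K" (3x3 intrinsics, pixels), "eye" and "attitude" of the camera in the world; the wrist camera has in their place "T_tool_cam" (4x4, takes a point from camera to tool coordinates, whose origin is the TCP and whose axes are the tool frame's). Camera axes: x right, y down, z forward; pixel columns grow to the right and rows downward; lengths in m; the calibration is good to about 2 mm. A picture is of the moment at which its call begins: read the wrist's pose just before it. calibration takes no time and is no camera call.
- close_job(): hands the job in, once; it reports no verdict.
The state is a dict: "t": time; "joint_pos": joint angles; "qvel": joint speeds; "joint_efforts": joint torques, N m; "tool_pos": TCP position; "tool_rot": TCP orientation; "force": force on the tool from outside, world axes, zero at the start; "ft_torque": the same for the moment, N m; "finger_gap": opening from 0.0 (shut) to 1.0 (fully open).
Only numpy, scipy, OpenCV 4.12 (cv2) and the standard library are available. Lean on these libraries where they do the work, as an engineer would, in place of code of your own. Each camera call takes 0.05 s, during which the arm holds its last target. There are 200 camera calls.

## Working session

There is one attempt and no reset: what is moved stays moved. The work goes in short steps, Python scripts to look and compute and a tool call to move; the robot and the scene stay as the last step left them, time stands still between calls to the robot, and variables do not carry over. Pictures are saved under pics/ and viewed, about 8 in all and at most 12, crops included, and the job is handed in when it is done.

Besides the shell and the picture viewer there is one more tool, called after "Emit:" as name(argument=value, ...) on one line, values as JSON. drive_tool: Moves the arm, as the interface text tells. Its arguments: {"type":"object","properties":{"dp":{"type":"array","items":{"type":"array","items":{"type":"number","minimum":-1,"maximum":1}}},"delta_rot":{"type":"array","items":{"type":"array","items":{"type":"number","minimum":-1,"maximum":1}}},"gripper":{"type":"array","items":{"type":"number"}},"newtons":{"type":"number"}},"required":["dp","delta_rot","gripper"]}

```bash
mkdir -p pics
python3 - <<'E'
from rig import sensors, eyes, ctrl
import cv2, numpy as np
o=sensors.get_obs(); print(o); print(ctrl.tcp_to_grasp)
for n in ("top","scene"):
    cv2.imwrite(f"pics/{n}0.png",eyes.snapshot(n)[:,:,::-1]); print(n,eyes.calibration(n))
print(eyes.calibration("wrist"))
a=cv2.imread("pics/top0.png");b=cv2.imread("pics/scene0.png")
cv2.imwrite("pics/both.png",cv2.resize(a,(800,600)))
E
```

```text
{'t': 0.0, 'joint_pos': array([-1.32071126,  0.70707495, -0.02762623,  1.48499608,  0.02200075,
        0.95094269, -0.07550204]), 'qvel': array([ 1.26336655e-03,  5.72822208e-04,  1.73939647e-03, -6.64338373e-05,
        1.43823469e-03, -5.66672389e-04, -3.97790355e-04]), 'joint_efforts': array([ 4.68782382e-04, -8.83189201e+01,  1.23465255e+00, -2.36192322e+01,
        1.69024919e-02,  6.02088607e-03, -2.87270359e-05]), 'tool_pos': array([0.16532434, 0.55043261, 0.23084419]), 'tool_rot': array([-0.42224712,  0.56768515,  0.42175687,  0.56706444]), 'force': array([-0.10757177, -0.07834922,  0.39721979]), 'ft_torque': array([-0.00085646,  0.02894842, -0.0054134 ]), 'finger_gap': 1.0009398709631405}
0.0187
top {'K': array([[411.97751429,   0.        , 251.64708401],
       [  0.        , 411.97751429, 196.38487304],
       [  0.        ,   0.        ,   1.        ]]), 'eye': array([ 0.37253381, -0.01357111,  1.28354385]), 'attitude': array([-0.70183794,  0.70661007, -0.06418811,  0.06328987])}
scene {'K': array([[364.74877049,   0.        , 257.40110193],
       [  0.        , 364.74877049, 191.59833679],
       [  0.        ,   0.        ,   1.        ]]), 'eye': array([1.16498335, 0.31821589, 0.67365533]), 'attitude': array([ 0.46074501,  0.79258295, -0.34412943, -0.2027344 ])}
{'K': array([[267.86081696,   0.        , 254.45775246],
       [  0.        , 267.86081696, 191.34299492],
       [  0.        ,   0.        ,   1.        ]]), 'T_tool_cam': array([[-2.08252571e-05, -2.99366069e-01,  9.54138332e-01,
        -1.41951797e-01],
       [ 3.38835003e-04, -9.54138279e-01, -2.99366046e-01,
         7.73359358e-02],
       [ 9.99999942e-01,  3.17061090e-04,  1.21305878e-04,
        -1.86456745e-05],
       [ 0.00000000e+00,  0.00000000e+00,  0.00000000e+00,
         1.00000000e+00]])}
```

View pics/both.png

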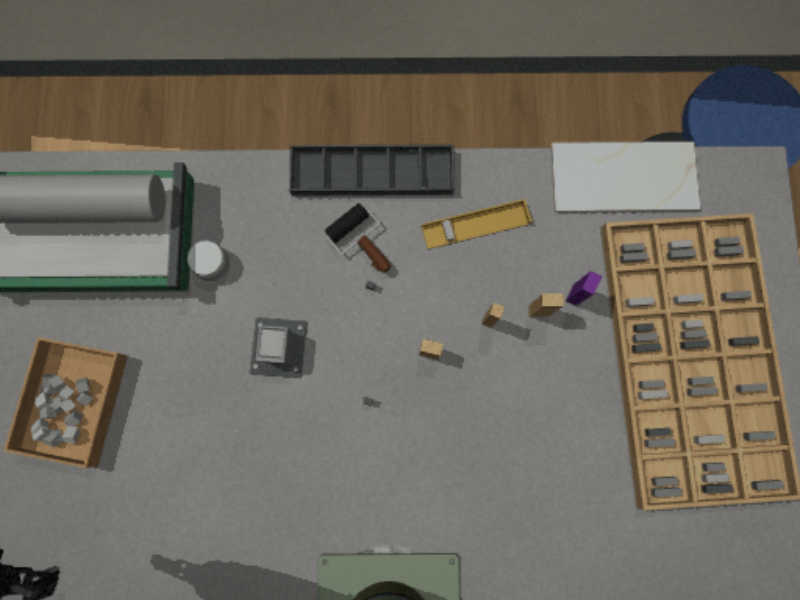

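View pics/scene0.png

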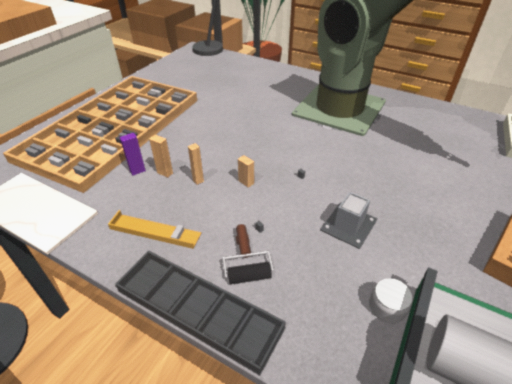

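The candidates in the top view (800x600 scale) are the short piece at (431,349), the thin tall one at (494,315), the tall wide one at (547,303) and the purple one at (585,288). The tall wide wooden one at (547,303), scene (161,155), fits the description. I'll confirm it in a crop and measure it.

```bash
cat > h.py <<'E'
import numpy as np, cv2
from scipy.spatial.transform import Rotation as R
from rig import sensors, eyes, ctrl
def cam(n,o=None):
    c=eyes.calibration(n)
    if n!="wrist": return c["K"],R.from_quat(c["attitude"]).as_matrix(),np.array(c["eye"])
    o=o or sensors.get_obs(); Rt=R.from_quat(o["tool_rot"]).as_matrix(); T=c["T_tool_cam"]
    return c["K"],Rt@T[:3,:3],Rt@T[:3,3]+o["tool_pos"]
def ray(cm,uv,z):
    K,A,e=cm; uv=np.atleast_2d(uv).astype(float)
    d=(A@np.linalg.inv(K)@np.c_[uv,np.ones(len(uv))].T).T
    return (e+d*((z-e[2])/d[:,2])[:,None])[:,:2]
def proj(cm,P):
    K,A,e=cm; q=(K@A.T@(np.atleast_2d(P)-e).T).T
    return q[:,:2]/q[:,2:]
E
python3 - <<'E'
from h import *
a=cv2.imread("pics/top0.png");b=cv2.imread("pics/scene0.png")
z=lambda im,x,y,w,h,s:cv2.resize(im[y:y+h,x:x+w],None,fx=s,fy=s,interpolation=cv2.INTER_CUBIC)
c1=z(a,330,165,66,50,6);c2=z(a,155,198,50,50,6);c3=z(b,115,120,66,50,6)
c4=z(b,315,185,66,60,6)[:300]
cv2.imwrite("pics/crop.png",np.vstack([np.hstack([c1,c2]),np.hstack([c3,c4[:300,:300]])]))
ct=cam("top")
for n,p,h in(("block",(547,303),.06),("short",(431,349),.04),("narrow",(494,315),.06),("holder",(273,343),.075),("s0",(370,286),.01),("s1",(370,402),.01),("pur",(585,288),.06)):
    print(n,ray(ct,np.array(p)*.64,h))
E
```

```text
block [[ 0.60141556 -0.31348691]]
short [[ 0.5158538  -0.08872761]]
narrow [[ 0.5785661  -0.21012302]]
holder [[0.52522083 0.21163644]]
s0 [[0.64815939 0.03064062]]
s1 [[0.41587364 0.03072549]]
pur [[ 0.63056843 -0.38880346]]
```

View pics/crop.png

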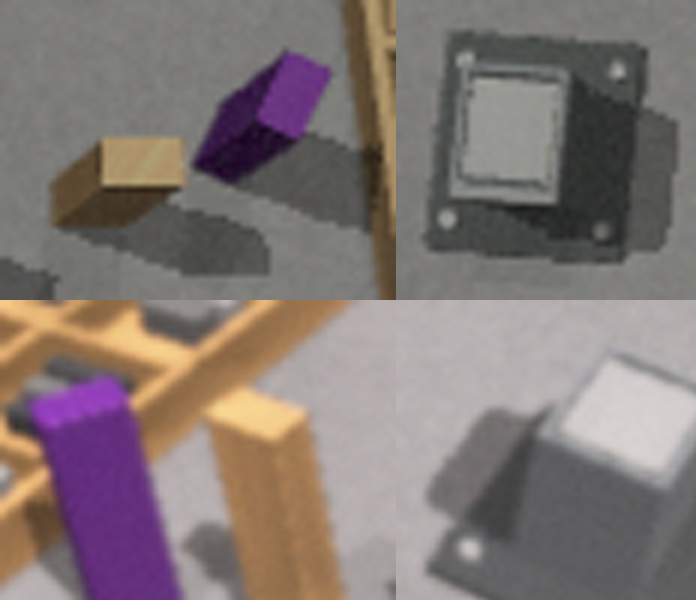

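The crops confirm it. The tall wide beech block has its top face at about crop (102–184,138–187), 40x24 in ratio, with the purple one beside it. The holder rim is at crop (450–570,65–205).

```bash
cat >> h.py <<'E'
def go(xyz,zdir=None):
    """delta in tool frame to reach TCP xyz, tool x down, tool z along yaw zdir (or nearest half turn)"""
    o=sensors.get_obs(); Rt=R.from_quat(o["tool_rot"]).as_matrix()
    d=np.array(xyz)-o["tool_pos"]
    out=Rt.T@d
    rv=None
    if zdir is not None:
        best=None
        for s in(0,np.pi):
            zz=np.array([np.cos(zdir+s),np.sin(zdir+s),0]);xx=np.array([0,0,-1.]);yy=np.cross(zz,xx)
            r=R.from_matrix(Rt.T@np.c_[xx,yy,zz]).as_rotvec()
            if best is None or np.linalg.norm(r)<np.linalg.norm(best): best=r
        rv=best/np.radians(45)
    print("tool",o["tool_pos"].round(4),"t",round(o["t"],2),"axes y",Rt[:,1].round(3),"z",Rt[:,2].round(3),"F",o["force"].round(2),"gap",round(o["finger_gap"],3))
    print(" shift tool",out.round(4)," rot(45deg)",None if rv is None else rv.round(3), "n",np.linalg.norm(out)/.0417,"joints",o["joint_pos"].round(2))
E
python3 - <<'E'
from h import *
ct=cam("top"); cs=cam("scene")
f=lambda pts,x,y:np.array(pts)/6.+[x,y]-.42
b=ray(ct,f([(102,138),(184,138),(184,187),(102,187)],330,165),.12); print("block top",b.round(3),b.mean(0))
r=ray(ct,f([(465-396,65),(570-396,65),(558-396,205),(450-396,195)],155,198),.075); print("rim",r.round(3),r.mean(0))
p=ray(ct,f([(447-396,32),(648-396,45),(625-396,262),(427-396,248)],155,198),.006); print("plate",p.round(3),p.mean(0))
h=p.mean(0)
go([h[0],h[1]+.0,.25],0.); go([b.mean(0)[0],b.mean(0)[1],.25],0.)
E
```

```text
block top [[ 0.609 -0.29 ]
 [ 0.609 -0.329]
 [ 0.585 -0.328]
 [ 0.585 -0.288]] [ 0.59675484 -0.30870247]
rim [[0.559 0.238]
 [0.558 0.186]
 [0.489 0.191]
 [0.494 0.244]] [0.52498056 0.21461261]
plate [[0.587 0.262]
 [0.579 0.157]
 [0.466 0.167]
 [0.474 0.269]] [0.52641824 0.21393502]
tool [0.1654 0.5505 0.2309] t 0.1 axes y [-0.958  0.288 -0.   ] z [ 0.288  0.958 -0.001] F [0.21 0.73 0.7 ] gap 0.999
 shift tool [-0.0189 -0.4426 -0.2184]  rot(45deg) [ 1.628e+00 -1.000e-03  1.000e-03] n 11.845381493882087 joints [-1.32  0.71 -0.03  1.48  0.02  0.95 -0.08]
tool [0.1654 0.5505 0.2309] t 0.1 axes y [-0.958  0.288 -0.   ] z [ 0.288  0.958 -0.001] F [0.21 0.73 0.7 ] gap 0.999
 shift tool [-0.0184 -0.6604 -0.6987]  rot(45deg) [ 1.628e+00 -1.000e-03  1.000e-03] n 23.059737443134264 joints [-1.32  0.71 -0.03  1.48  0.02  0.95 -0.08]
```

```bash
cat >> h.py <<'E'
def plan(xyz,zdir,n):
    o=sensors.get_obs(); R0=R.from_quat(o["tool_rot"]); p0=o["tool_pos"]; best=None
    for s in(0,np.pi):
        zz=np.array([np.cos(zdir+s),np.sin(zdir+s),0]);xx=np.array([0,0,-1.])
        r=(R0.inv()*R.from_matrix(np.c_[xx,np.cross(zz,xx),zz])).as_rotvec()
        if best is None or np.linalg.norm(r)<np.linalg.norm(best): best=r
    st=(np.array(xyz)-p0)/n
    print("dp",[list((( R0*R.from_rotvec(best*i/n)).inv().apply(st)).round(4).tolist()) for i in range(n)])
    print("rot each",(best/n/np.radians(45)).round(4),"step mm",np.linalg.norm(st)*1e3)
E
python3 -c "
from h import *
plan([.526,.214,.21],-.07,13)"
```

```text
dp [[0.0016, -0.034, -0.0168], [0.0016, -0.0356, -0.0132], [0.0016, -0.0367, -0.0094], [0.0016, -0.0375, -0.0056], [0.0016, -0.0379, -0.0017], [0.0016, -0.0379, 0.0023], [0.0016, -0.0374, 0.0062], [0.0016, -0.0366, 0.01], [0.0016, -0.0354, 0.0138], [0.0016, -0.0337, 0.0174], [0.0016, -0.0318, 0.0208], [0.0016, -0.0294, 0.0239], [0.0016, -0.0268, 0.0269]]
rot each [ 1.321e-01 -1.000e-04  1.000e-04] step mm 37.9749840944788
```

Emit:
drive_tool(dp=[[0.0016,-0.034,-0.0168],[0.0016,-0.0356,-0.0132],[0.0016,-0.0367,-0.0094],[0.0016,-0.0375,-0.0056],[0.0016,-0.0379,-0.0017],[0.0016,-0.0379,0.0023],[0.0016,-0.0374,0.0062],[0.0016,-0.0366,0.01],[0.0016,-0.0354,0.0138],[0.0016,-0.0337,0.0174]], delta_rot=[[0.132,0,0],[0.132,0,0],[0.132,0,0],[0.132,0,0],[0.132,0,0],[0.132,0,0],[0.132,0,0],[0.132,0,0],[0.132,0,0],[0.132,0,0]], gripper=[1,1,1,1,1,1,1,1,1,1])

```text
t: 0.93
tool_pos: [0.4432, 0.2813, 0.2112]
tool_rot: [-0.074, 0.705, 0.074, 0.701]
force: [1.8, 0.3, 0.0]
finger_gap: 0.999
```

```bash
python3 -c "
from h import *
go([.526,.214,.21],-.07);plan([.526,.214,.21],-.07,7)"
```

```text
tool [0.4432 0.2813 0.2112] t 0.93 axes y [-0.209  0.978  0.001] z [ 0.978  0.209 -0.005] F [1.77 0.28 0.01] gap 0.999
 shift tool [ 0.0008 -0.0832  0.0668]  rot(45deg) [ 0.358 -0.007  0.   ] n 2.558821994797298 joints [-0.74  0.67  0.22  1.7  -0.19  0.8  -0.23]
dp [[0.0001, -0.0119, 0.0095], [0.0001, -0.0115, 0.01], [0.0001, -0.0111, 0.0105], [0.0001, -0.0107, 0.0109], [0.0001, -0.0102, 0.0113], [0.0001, -0.0097, 0.0117], [0.0002, -0.0093, 0.0121]]
rot each [ 0.0511 -0.001   0.    ] step mm 15.24326816900676
```

Tracking is good. I'll finish over the holder and look.

Emit:
drive_tool(dp=[[0,-0.028,0.022],[0,-0.027,0.023],[0,-0.026,0.024],[0,0,0],[0,0,0],[0,0,0]], delta_rot=[[0.12,0,0],[0.12,0,0],[0.12,0,0],[0,0,0],[0,0,0],[0,0,0]], gripper=[1,1,1,1,1,1])

```text
t: 1.43
tool_pos: [0.5284, 0.1957, 0.2091]
tool_rot: [0.035, 0.708, -0.039, 0.704]
force: [0.4, -0.1, -0.0]
finger_gap: 1.001
```

Run:
```python
from h import *
go([.526,.214,.21],-.07)
o=sensors.get_obs(); im=eyes.snapshot("wrist"); K,A,e=cam("wrist",o)
np.savez("pics/h.npz",im=im,K=K,A=A,e=e)
cv2.imwrite("pics/w1.png",cv2.resize(im[:,:,::-1],(800,600)))
```

```text
tool [0.5284 0.1957 0.2091] t 1.43 axes y [ 0.104  0.995 -0.006] z [ 0.995 -0.104 -0.005] F [ 0.36 -0.06 -0.01] gap 1.001
 shift tool [-0.001   0.018  -0.0043]  rot(45deg) [-0.043 -0.007  0.007] n 0.4439844262318457 joints [-0.56  0.74  0.29  1.56 -0.25  0.89 -0.28]
```

View pics/w1.png

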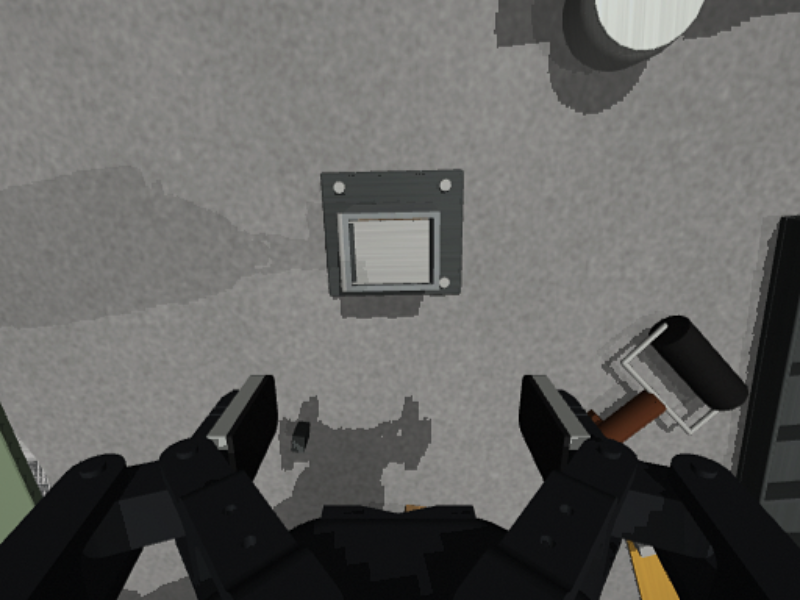

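The wrist view shows the holder rim at (338–441,211–293), with the rod on its left (robot) side and the flap shut. I'll enlarge it for exact corners.

Run:
```python
from h import *
d=np.load("pics/h.npz"); im=d["im"][:,:,::-1]
cv2.imwrite("pics/hc.png",cv2.resize(im[105:195,200:302],None,fx=6.5,fy=6.5,interpolation=cv2.INTER_CUBIC))
```

```text
(no output)
```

View pics/hc.png

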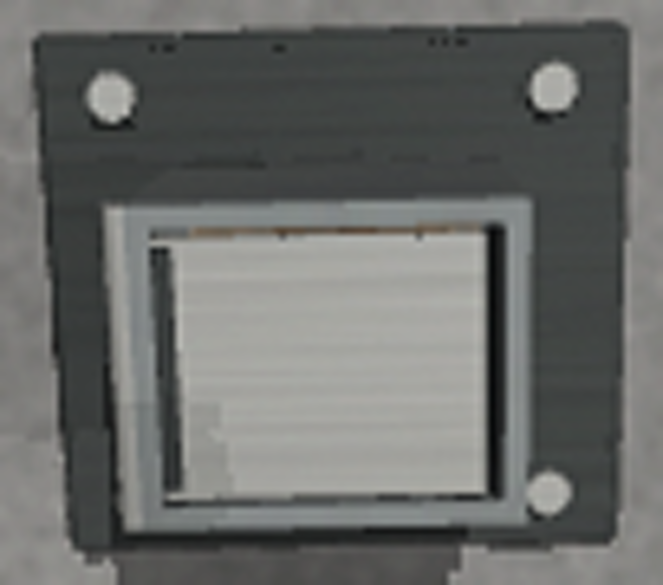

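Run:
```python
from h import *
d=np.load("pics/h.npz"); cm=d["K"],d["A"],d["e"]
f=lambda pts:np.array(pts)/6.5+[200,105]-.42
def rep(n,pts,z):
    p=ray(cm,f(pts),z); TL,TR,BR,BL=p
    ex=(TR+BR-TL-BL)/2; ey=(TL+TR-BL-BR)/2
    print(n,p.round(4).tolist(),"c",p.mean(0).round(4),"size",np.linalg.norm(ex),np.linalg.norm(ey),"yaw",np.arctan2(ex[1],ex[0]),np.arctan2(-ey[0],ey[1]))
rep("inner",[(149,229),(504,223),(500,498),(163,500)],.075)
rep("outer",[(115,205),(531,198),(525,523),(136,532)],.075)
rep("plate",[(33,36),(629,24),(614,543),(77,552)],.006)
rep("screws",[(110,97),(554,88),(549,493),(132,503)],.007)
go([.526,.214,.21],-.07); plan([.597,-.260,.21],0,10)
```

```text
inner [[0.4992, 0.2432], [0.5545, 0.2385], [0.5504, 0.194], [0.4953, 0.1993]] c [0.5249 0.2188] size 0.055479209959587585 0.04434455436676959 yaw -0.09106135188524267 -0.09021585676376519
outer [[0.4944, 0.2475], [0.559, 0.2419], [0.5542, 0.1894], [0.4901, 0.1943]] c [0.5244 0.2183] size 0.0645696303289236 0.053008780027423 yaw -0.08216756332373906 -0.08632278479109827
plate [[0.473, 0.274], [0.5854, 0.2645], [0.5766, 0.1623], [0.4657, 0.1716]] c [0.5252 0.2181] size 0.11208306166679931 0.10257377017520986 yaw -0.084328541669355 -0.07874706374783665
screws [[0.486, 0.2614], [0.5704, 0.2543], [0.5639, 0.1746], [0.4787, 0.1812]] c [0.5248 0.2179] size 0.0850732147237543 0.08024928684892202 yaw -0.08047589836611803 -0.0863875757036169
tool [0.5281 0.1963 0.2091] t 1.48 axes y [ 0.103  0.995 -0.005] z [ 0.995 -0.103 -0.005] F [-1.07  0.46 -0.22] gap 1.001
 shift tool [-0.001   0.0174 -0.0039]  rot(45deg) [-0.042 -0.007  0.007] n 0.4284392232787307 joints [-0.56  0.74  0.29  1.56 -0.25  0.89 -0.28]
dp [[0.0001, -0.0447, 0.0115], [0.0001, -0.0448, 0.0111], [0.0001, -0.0449, 0.0106], [0.0, -0.045, 0.0102], [0.0, -0.0451, 0.0097], [0.0, -0.0452, 0.0092], [-0.0, -0.0453, 0.0088], [-0.0, -0.0454, 0.0083], [-0.0001, -0.0455, 0.0078], [-0.0001, -0.0456, 0.0074]]
rot each [-0.0131 -0.0007  0.0007] step mm 46.14547680896542
```

Emit:
drive_tool(dp=[[-0.003,-0.039,0.01],[-0.003,-0.039,0.01],[-0.003,-0.039,0.01],[-0.003,-0.039,0.01],[-0.003,-0.039,0.01],[-0.003,-0.039,0.009],[-0.003,-0.039,0.009],[-0.003,-0.039,0.008],[-0.003,-0.039,0.008],[-0.003,-0.039,0.008]], delta_rot=[[-0.013,0,0],[-0.013,0,0],[-0.013,0,0],[-0.013,0,0],[-0.013,0,0],[-0.013,0,0],[-0.013,0,0],[-0.013,0,0],[-0.013,0,0],[-0.013,0,0]], gripper=[1,1,1,1,1,1,1,1,1,1])

```text
t: 2.32
tool_pos: [0.604, -0.1911, 0.2395]
tool_rot: [-0.014, 0.71, 0.017, 0.704]
force: [0.2, 0.6, -0.2]
finger_gap: 0.997
```

```bash
python3 -c "
from h import *
go([.597,-.32,.24],0)"
```

```text
tool [ 0.604  -0.1911  0.2395] t 2.32 axes y [-0.044  0.999  0.005] z [ 0.999  0.044 -0.009] F [ 0.15  0.61 -0.22] gap 0.997
 shift tool [-0.001  -0.1285 -0.0127]  rot(45deg) [ 0.056 -0.011 -0.006] n 3.0955647195309424 joints [ 0.18  0.81  0.19  1.22 -0.15  1.13  0.42]
```

Emit:
drive_tool(dp=[[0,-0.033,-0.003],[0,-0.033,-0.003],[0,-0.033,-0.003],[0,-0.015,-0.002],[0,0,0],[0,0,0],[0,0,0]], delta_rot=[[0.014,-0.003,-0.002],[0.014,-0.003,-0.002],[0.014,-0.003,-0.002],[0.014,-0.003,-0.002],[0,0,0],[0,0,0],[0,0,0]], gripper=[1,1,1,1,1,1,1])

```text
t: 2.9
tool_pos: [0.5969, -0.3113, 0.2385]
tool_rot: [-0.002, 0.707, 0.001, 0.707]
force: [0.5, 0.5, 0.6]
finger_gap: 1.001
```

Run:
```python
from h import *
go([.597,-.309,.24],0)
o=sensors.get_obs(); im=eyes.snapshot("wrist"); K,A,e=cam("wrist",o)
np.savez("pics/b.npz",im=im,K=K,A=A,e=e)
u=proj((K,A,e),[.597,-.309,.08])[0].astype(int); print(u)
x0,y0=max(u[0]-65,0),max(u[1]-48,0)
print(x0,y0)
cv2.imwrite("pics/bc.png",cv2.resize(im[y0:y0+97,x0:x0+130,::-1],None,fx=6,fy=6,interpolation=cv2.INTER_CUBIC))
```

```text
tool [ 0.5969 -0.3113  0.2385] t 2.9 axes y [-0.004  1.    -0.002] z [1.    0.004 0.001] F [0.51 0.53 0.57] gap 1.001
 shift tool [-0.0015  0.0023  0.0001]  rot(45deg) [0.005 0.001 0.002] n 0.06627203496286238 joints [ 0.36  0.88  0.18  1.05 -0.15  1.22  0.54]
[255 174]
190 126
```

View pics/bc.png

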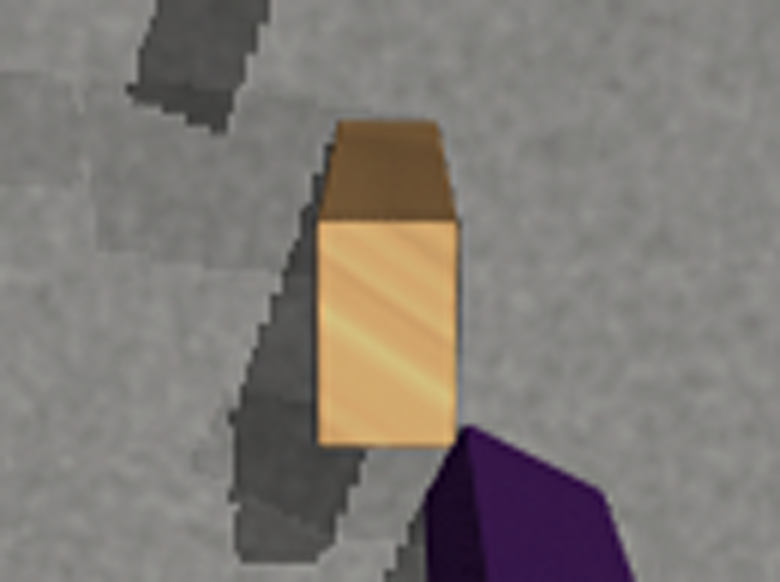

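Run:
```python
from h import *
d=np.load("pics/b.npz"); cm=d["K"],d["A"],d["e"]
f=lambda pts:np.array(pts)/6.+[190,126]-.42
p=ray(cm,f([(317,220),(457,220),(457,445),(317,445)]),.12);print(p.round(4),p.mean(0))
print("foot",ray(cm,f([(338,121),(437,121)]),0.))
print("purple",ray(cm,f([(470,425),(602,490)]),.12),ray(cm,f([(470,425)]),.08))
b=p.mean(0); go([b[0],b[1],.100-ctrl.tcp_to_grasp],0.)
```

```text
[[ 0.5842 -0.2865]
 [ 0.6072 -0.2864]
 [ 0.6079 -0.3255]
 [ 0.5838 -0.3256]] [ 0.59577748 -0.30598601]
foot [[ 0.58398429 -0.28688874]
 [ 0.60729915 -0.2867815 ]]
purple [[ 0.61002766 -0.32187069]
 [ 0.63311257 -0.33363608]] [[ 0.61220521 -0.33533862]]
tool [ 0.5971 -0.3108  0.2386] t 2.95 axes y [-0.005  1.    -0.001] z [1.    0.005 0.001] F [-0.07  0.3  -0.59] gap 1.001
 shift tool [ 0.1572  0.005  -0.0014]  rot(45deg) [0.006 0.001 0.002] n 3.7729507910113282 joints [ 0.36  0.88  0.18  1.05 -0.15  1.22  0.54]
```

The purple corner at crop (470,425) is a foot corner, so it stands about 36 mm beyond the block and clears the fingers. Descending to grasp.

Emit:
drive_tool(dp=[[0.03,0.003,-0.001],[0.035,0.002,0],[0.035,0,0],[0.03,0,0],[0.02,0,0],[0.004,0,0],[0,0,0],[0,0,0]], delta_rot=[[0.005,0,0.002],[0,0,0],[0,0,0],[0,0,0],[0,0,0],[0,0,0],[0,0,0],[0,0,0]], gripper=[0.4,0.4,0.4,0.4,0.4,0.4,0.4,0.4])

```text
t: 3.62
tool_pos: [0.6024, -0.2927, 0.0827]
tool_rot: [-0.005, 0.704, 0.007, 0.71]
force: [-0.9, 1.5, 0.9]
finger_gap: 0.703
```

```bash
python3 -c "
from h import *
go([.5958,-.306,.081],0)"
```

```text
tool [ 0.6024 -0.2927  0.0827] t 3.62 axes y [-0.017  1.     0.002] z [1.    0.017 0.008] F [-0.87  1.54  0.93] gap 0.703
 shift tool [ 0.0016 -0.0132 -0.0068]  rot(45deg) [ 0.022  0.01  -0.003] n 0.3577583832810962 joints [ 0.35  1.04  0.15  1.25 -0.18  0.86  0.55]
```

Emit:
drive_tool(dp=[[0.001,-0.006,-0.003],[0.001,-0.006,-0.003],[0,-0.001,-0.001],[0,0,0],[0,0,0]], delta_rot=[[0.011,0.005,-0.002],[0.011,0.005,-0.001],[0,0,0],[0,0,0],[0,0,0]], gripper=[0.4,0.4,0.4,0.4,0.4])

```text
t: 4.03
tool_pos: [0.5969, -0.3079, 0.0861]
tool_rot: [-0.001, 0.705, -0.002, 0.709]
force: [0.5, 0.5, -0.2]
finger_gap: 0.695
```

```bash
python3 -c "
from h import *
go([.5958,-.306,.081],0)"
```

```text
tool [ 0.5969 -0.3079  0.0861] t 4.03 axes y [ 0.001  1.    -0.004] z [ 1.    -0.001  0.005] F [ 0.5   0.5  -0.21] gap 0.695
 shift tool [ 0.0051  0.0019 -0.0011]  rot(45deg) [-0.002  0.007  0.005] n 0.13358622445708573 joints [ 0.36  1.04  0.16  1.24 -0.17  0.87  0.56]
```

Emit:
drive_tool(dp=[[0.003,0.001,-0.001],[0.002,0.001,0],[0,0,0],[0,0,0],[0,0,0],[0,0,0],[0,0,0],[0,0,0],[0,0,0],[0,0,0]], delta_rot=[[0,0.004,0.003],[0,0.003,0.002],[0,0,0],[0,0,0],[0,0,0],[0,0,0],[0,0,0],[0,0,0],[0,0,0],[0,0,0]], gripper=[0.4,0.4,0.4,-1,-1,-1,-1,-1,-1,-1], newtons=60)

```text
t: 4.87
tool_pos: [0.5962, -0.3055, 0.0812]
tool_rot: [0.001, 0.707, -0.0, 0.707]
force: [0.5, 0.3, 0.6]
finger_gap: 0.274
```

```bash
python3 -c "
from h import *
go([.5958,-.306,.081],0)"
```

```text
tool [ 0.5962 -0.3055  0.0812] t 4.87 axes y [0.001 1.    0.001] z [ 1.    -0.001  0.   ] F [0.45 0.26 0.63] gap 0.274
 shift tool [ 0.0001 -0.0005 -0.0004]  rot(45deg) [-0.001  0.    -0.001] n 0.01559958233547209 joints [ 0.36  1.04  0.15  1.24 -0.18  0.87  0.55]
```

Gripped (gap 0.274, about 23–24 mm). Lifting.

Emit:
drive_tool(dp=[[-0.01,0,0],[-0.03,0,0],[-0.035,0,0],[-0.035,0,0],[-0.035,0,0],[-0.015,0,0],[0,0,0]], delta_rot=[[0,0,0],[0,0,0],[0,0,0],[0,0,0],[0,0,0],[0,0,0],[0,0,0]], gripper=[-1,-1,-1,-1,-1,-1,-1])

```text
t: 5.45
tool_pos: [0.5946, -0.3051, 0.251]
tool_rot: [0.001, 0.708, 0.0, 0.706]
force: [0.3, 0.0, -2.3]
finger_gap: 0.274
```

```bash
python3 -c "
from h import *
go([.539,.217,.24],-.085);plan([.539,.217,.24],-.085,15)"
```

```text
tool [ 0.5946 -0.3051  0.251 ] t 5.45 axes y [0.001 1.    0.002] z [ 1.    -0.001 -0.003] F [ 0.33  0.   -2.25] gap 0.274
 shift tool [ 0.012   0.522  -0.0563]  rot(45deg) [ 0.107 -0.004 -0.002] n 12.592954762669097 joints [ 0.36  0.87  0.19  1.04 -0.15  1.25  0.53]
dp [[0.0008, 0.0348, -0.0038], [0.0008, 0.0348, -0.0039], [0.0008, 0.0348, -0.0041], [0.0008, 0.0347, -0.0043], [0.0008, 0.0347, -0.0045], [0.0008, 0.0347, -0.0047], [0.0008, 0.0347, -0.0049], [0.0008, 0.0346, -0.0051], [0.0008, 0.0346, -0.0053], [0.0008, 0.0346, -0.0055], [0.0008, 0.0345, -0.0057], [0.0008, 0.0345, -0.0059], [0.0007, 0.0345, -0.0061], [0.0007, 0.0344, -0.0063], [0.0007, 0.0344, -0.0065]]
rot each [ 0.0071 -0.0002 -0.0001] step mm 35.008414240220084
```

Emit:
drive_tool(dp=[[0,0.02,-0.003],[0,0.035,-0.004],[0,0.037,-0.004],[0,0.037,-0.004],[0,0.037,-0.004],[0,0.037,-0.004],[0,0.037,-0.005],[0,0.037,-0.005],[0,0.037,-0.005],[0,0.037,-0.005]], delta_rot=[[0.007,0,0],[0.007,0,0],[0.007,0,0],[0.007,0,0],[0.007,0,0],[0.007,0,0],[0.007,0,0],[0.007,0,0],[0.007,0,0],[0.007,0,0]], gripper=[-1,-1,-1,-1,-1,-1,-1,-1,-1,-1])

```text
t: 6.28
tool_pos: [0.5564, 0.0531, 0.2494]
tool_rot: [0.024, 0.709, -0.026, 0.705]
force: [1.2, 0.1, -1.0]
finger_gap: 0.271
```

```bash
python3 -c "
from h import *
go([.539,.217,.23],-.085)"
```

```text
tool [0.5564 0.0531 0.2494] t 6.28 axes y [ 0.072  0.997 -0.003] z [ 0.997 -0.072 -0.006] F [ 1.23  0.11 -0.98] gap 0.271
 shift tool [ 0.0191  0.1623 -0.029 ]  rot(45deg) [ 0.017 -0.008  0.004] n 3.9807775498691433 joints [-0.29  0.68  0.26  1.51 -0.19  0.98 -0.04]
```

Emit:
drive_tool(dp=[[0.003,0.033,-0.006],[0.003,0.035,-0.006],[0.003,0.033,-0.006],[0.003,0.025,-0.005],[0.003,0.012,-0.002],[0,0,0],[0,0,0],[0,0,0]], delta_rot=[[0.004,-0.002,0.001],[0.004,-0.002,0.001],[0.004,-0.002,0.001],[0.004,-0.002,0.001],[0,0,0],[0,0,0],[0,0,0],[0,0,0]], gripper=[-1,-1,-1,-1,-1,-1,-1,-1])

```text
t: 6.95
tool_pos: [0.5362, 0.2069, 0.2316]
tool_rot: [0.027, 0.708, -0.026, 0.705]
force: [0.3, -0.5, -1.2]
finger_gap: 0.273
```

```bash
python3 -c "
from h import *
go([.539,.217,.17],-.085)"
```

```text
tool [0.5362 0.2069 0.2316] t 6.95 axes y [0.076 0.997 0.001] z [ 0.997 -0.076 -0.004] F [ 0.35 -0.54 -1.16] gap 0.273
 shift tool [0.0616 0.0102 0.0023]  rot(45deg) [ 0.012 -0.006 -0.001] n 1.4977720135320463 joints [-0.56  0.73  0.28  1.49 -0.23  0.96 -0.29]
```

Now lower to 10 mm above the rim (TCP z ≈ 0.167) and look there.

Emit:
drive_tool(dp=[[0.015,0.003,0.001],[0.02,0.003,0.001],[0.018,0.003,0.001],[0.008,0.001,0],[0,0,0],[0,0,0],[0,0,0]], delta_rot=[[0.006,-0.003,0],[0.006,-0.003,0],[0,0,0],[0,0,0],[0,0,0],[0,0,0],[0,0,0]], gripper=[-1,-1,-1,-1,-1,-1,-1])

```text
t: 7.53
tool_pos: [0.5435, 0.2071, 0.1713]
tool_rot: [0.034, 0.705, -0.035, 0.708]
force: [-0.4, 0.6, -0.9]
finger_gap: 0.271
```

Run:
```python
from h import *
go([.539,.217,.167],-.085)
o=sensors.get_obs(); im=eyes.snapshot("wrist"); K,A,e=cam("wrist",o)
np.savez("pics/i.npz",im=im,K=K,A=A,e=e)
u=proj((K,A,e),[.5249,.2183,.1])[0].astype(int); 
x0,y0=u[0]-65,u[1]-48
print(u,x0,y0)
s=eyes.snapshot("scene"); v=proj(cam("scene"),[.53,.217,.09])[0].astype(int); print(v)
a=cv2.resize(im[y0:y0+97,x0:x0+130,::-1],None,fx=3.9,fy=3.9,interpolation=cv2.INTER_CUBIC)
h=a.shape[0]; b=cv2.resize(s[v[1]-45:v[1]+45,v[0]-35:v[0]+35,::-1],(int(h*70/90),h),interpolation=cv2.INTER_CUBIC)
cv2.imwrite("pics/ic.png",np.hstack([a,b])); print(a.shape,b.shape)
```

```text
tool [0.5435 0.2071 0.1713] t 7.53 axes y [ 0.097  0.995 -0.001] z [ 0.995 -0.097  0.005] F [-0.43  0.64 -0.95] gap 0.271
 shift tool [ 0.0043  0.0094 -0.0054]  rot(45deg) [-0.015  0.006  0.001] n 0.27963998068598234 joints [-0.55  0.81  0.26  1.55 -0.25  0.82 -0.29]
[231 191] 166 143
[354 199]
(378, 507, 3) (378, 294, 3)
```

View pics/ic.png

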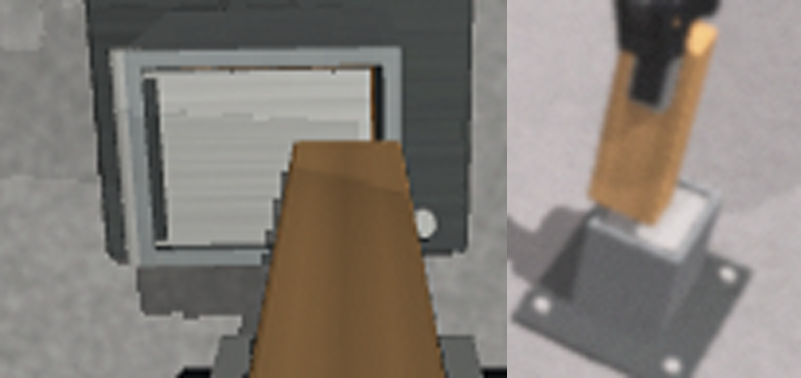

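Run:
```python
from h import *
d=np.load("pics/i.npz"); cm=d["K"],d["A"],d["e"]
f=lambda pts:np.array(pts)/3.9+[166,143]-.4
print("foot +y edge",ray(cm,f([(293,142),(402,142)]),.0903).round(4))
print("inner TL,TR, outer TR",ray(cm,f([(144,67),(382,65),(402,46)]),.075).round(4))
c=np.array([.5249,.2183]);y=-.085;ex=np.array([np.cos(y),np.sin(y)]);ey=np.array([-ex[1],ex[0]])
print("expected",c-28*.001*ex+.0225*ey,c+.028*ex+.0225*ey,c+.032*ex+.0265*ey)
o=sensors.get_obs();Rt=R.from_quat(o["tool_rot"]).as_matrix()
P=o["tool_pos"]+Rt@[.0812,0,0];print("foot by FK",P, "its +y edge",P+Rt@[0,.02,-.012],P+Rt@[0,.02,.012])
```

```text
foot +y edge [[0.5331 0.226 ]
 [0.557  0.2237]]
inner TL,TR, outer TR [[0.4998 0.2431]
 [0.5544 0.2383]
 [0.5594 0.2422]]
expected [0.49891129 0.2430959 ] [0.55470911 0.23834163] [0.55903426 0.2419876 ]
foot by FK [0.54399498 0.20734602 0.09031197] its +y edge [0.53398004 0.2284101  0.09023534] [0.55786781 0.22609547 0.0903646 ]
```

Emit:
drive_tool(dp=[[0,0.005,-0.002],[0,0.005,-0.002],[0,0.003,-0.001],[0,0,0],[0,0,0]], delta_rot=[[-0.008,0.003,0],[-0.006,0.003,0],[0,0,0],[0,0,0],[0,0,0]], gripper=[-1,-1,-1,-1,-1])

```text
t: 8.05
tool_pos: [0.5397, 0.223, 0.1734]
tool_rot: [0.03, 0.706, -0.029, 0.707]
force: [-0.3, -0.7, -0.5]
finger_gap: 0.275
```

```bash
python3 -c "
from h import *
go([.5395,.2185,.165],-.085)"
```

```text
tool [0.5397 0.223  0.1734] t 8.05 axes y [0.083 0.997 0.001] z [ 0.997 -0.083  0.002] F [-0.34 -0.7  -0.48] gap 0.275
 shift tool [ 0.0084 -0.0045  0.0001]  rot(45deg) [ 0.002  0.003 -0.001] n 0.2292506626646457 joints [-0.57  0.81  0.26  1.53 -0.25  0.83 -0.3 ]
```

Emit:
drive_tool(dp=[[0.003,-0.002,0],[0.002,-0.0015,0],[0,0,0],[0,0,0],[0,0,0]], delta_rot=[[0.002,0.003,-0.001],[0,0,0],[0,0,0],[0,0,0],[0,0,0]], gripper=[-1,-1,-1,-1,-1])

```text
t: 8.47
tool_pos: [0.5394, 0.2188, 0.1677]
tool_rot: [0.03, 0.707, -0.03, 0.706]
force: [-0.7, 0.3, -2.2]
finger_gap: 0.271
```

```bash
python3 -c "
from h import *
go([.5395,.2185,.156],-.085)"
```

```text
tool [0.5394 0.2188 0.1677] t 8.47 axes y [ 0.085  0.996 -0.   ] z [ 0.996 -0.085 -0.001] F [-0.71  0.32 -2.17] gap 0.271
 shift tool [ 0.0117 -0.0002  0.0002]  rot(45deg) [-0.001 -0.001  0.   ] n 0.2801013188107859 joints [-0.57  0.81  0.26  1.54 -0.25  0.82 -0.3 ]
```

Emit:
drive_tool(dp=[[0.003,0,0],[0.003,0,0],[0.003,0,0],[0.003,0,0],[0.002,0,0],[0.002,0,0],[0,0,0],[0,0,0]], delta_rot=[[0,0,0],[0,0,0],[0,0,0],[0,0,0],[0,0,0],[0,0,0],[0,0,0],[0,0,0]], gripper=[-1,-1,-1,-1,-1,-1,-1,-1])

```text
t: 9.13
tool_pos: [0.5394, 0.2188, 0.1502]
tool_rot: [0.03, 0.707, -0.03, 0.706]
force: [-1.3, -0.8, 4.1]
finger_gap: 0.276
```

```bash
python3 -c "
from h import *
go([.5395,.2185,.135],-.085)"
```

```text
tool [0.5394 0.2188 0.1502] t 9.13 axes y [0.086 0.996 0.   ] z [ 0.996 -0.086 -0.   ] F [-1.27 -0.81  4.11] gap 0.276
 shift tool [ 0.0152 -0.0003  0.0001]  rot(45deg) [-0.001 -0.    -0.   ] n 0.3655523704012881 joints [-0.56  0.84  0.25  1.56 -0.26  0.78 -0.29]
```

Emit:
drive_tool(dp=[[0.003,0,0],[0.003,0,0],[0.003,0,0],[0.003,0,0],[0.003,0,0],[0,0,0],[0,0,0]], delta_rot=[[0,0,0],[0,0,0],[0,0,0],[0,0,0],[0,0,0],[0,0,0],[0,0,0]], gripper=[-1,-1,-1,-1,-1,-1,-1])

```text
t: 9.72
tool_pos: [0.5402, 0.219, 0.1354]
tool_rot: [0.031, 0.706, -0.03, 0.707]
force: [0.0, -1.5, 4.4]
finger_gap: 0.276
```

```bash
python3 -c "
from h import *
go([.5395,.2185,.119],-.085)"
```

```text
tool [0.5402 0.219  0.1354] t 9.72 axes y [0.085 0.996 0.001] z [ 0.996 -0.085  0.002] F [ 0.02 -1.47  4.43] gap 0.276
 shift tool [ 0.0164 -0.0006 -0.0007]  rot(45deg) [-0.001  0.003 -0.002] n 0.39398555385396217 joints [-0.56  0.86  0.24  1.58 -0.27  0.74 -0.28]
```

Emit:
drive_tool(dp=[[0.003,0,0],[0.003,0,0],[0.003,0,0],[0.003,0,0],[0.002,0,0],[0,0,0],[0,0,0],[0,0,0]], delta_rot=[[0,0.002,-0.001],[0,0,0],[0,0,0],[0,0,0],[0,0,0],[0,0,0],[0,0,0],[0,0,0]], gripper=[-1,-1,-1,-1,-1,-1,-1,-1])

```text
t: 10.38
tool_pos: [0.5414, 0.2192, 0.1215]
tool_rot: [0.031, 0.705, -0.03, 0.708]
force: [0.4, -0.8, 3.1]
finger_gap: 0.276
```

```bash
python3 -c "
from h import *
go([.5395,.2185,.111],-.085)"
```

```text
tool [0.5414 0.2192 0.1215] t 10.38 axes y [0.086 0.996 0.001] z [ 0.996 -0.086  0.003] F [ 0.38 -0.79  3.11] gap 0.276
 shift tool [ 0.0105 -0.0008 -0.0019]  rot(45deg) [-0.001  0.004 -0.002] n 0.2560094935469658 joints [-0.55  0.88  0.23  1.58 -0.27  0.71 -0.28]
```

Emit:
drive_tool(dp=[[0.003,0,0],[0.003,0,0],[0.002,0,0],[0.0015,0,0],[0,0,0],[0,0,0]], delta_rot=[[0,0.002,-0.001],[0,0.001,-0.001],[0,0,0],[0,0,0],[0,0,0],[0,0,0]], gripper=[-1,-1,-1,-1,-1,-1])

```text
t: 10.88
tool_pos: [0.5416, 0.2193, 0.1119]
tool_rot: [0.03, 0.706, -0.03, 0.707]
force: [-0.0, 0.0, 3.8]
finger_gap: 0.277
```

Emit:
drive_tool(dp=[[0.0015,0,0],[0.001,0,0],[0.001,0,0],[0,0,0]], delta_rot=[[0,0,0],[0,0,0],[0,0,0],[0,0,0]], gripper=[-1,-1,-1,-1])

```text
t: 11.22
tool_pos: [0.5416, 0.2192, 0.1082]
tool_rot: [0.03, 0.706, -0.03, 0.707]
force: [0.8, 0.5, 0.4]
finger_gap: 0.279
```

```bash
python3 -c "
from h import *
go([.5395,.2185,.104],-.085)"
```

```text
tool [0.5416 0.2192 0.1082] t 11.22 axes y [0.085 0.996 0.   ] z [ 0.996 -0.085  0.002] F [0.8  0.47 0.4 ] gap 0.279
 shift tool [ 0.0042 -0.0009 -0.002 ]  rot(45deg) [-0.001  0.002 -0.   ] n 0.11475132598842179 joints [-0.55  0.9   0.22  1.59 -0.28  0.68 -0.28]
```

Emit:
drive_tool(dp=[[0.001,0,0],[0.001,0,0],[0.001,0,0],[0.001,0,0]], delta_rot=[[0,0.001,0],[0,0,0],[0,0,0],[0,0,0]], gripper=[-1,-1,-1,-1])

```text
t: 11.55
tool_pos: [0.5416, 0.2192, 0.104]
tool_rot: [0.03, 0.706, -0.03, 0.707]
force: [-0.5, 0.4, 3.8]
finger_gap: 0.274
```

Emit:
drive_tool(dp=[[0.001,0,0],[0.001,0,0],[0.001,0,0],[0.001,0,0]], delta_rot=[[0,0,0],[0,0,0],[0,0,0],[0,0,0]], gripper=[-1,-1,-1,-1])

```text
t: 11.88
tool_pos: [0.5416, 0.2192, 0.0996]
tool_rot: [0.03, 0.706, -0.03, 0.707]
force: [0.2, -0.4, 4.3]
finger_gap: 0.273
```

Emit:
drive_tool(dp=[[0.001,0,0],[0.001,0,0],[0.001,0,0]], delta_rot=[[0,0,0],[0,0,0],[0,0,0]], gripper=[-1,-1,-1])

```text
t: 12.13
tool_pos: [0.5416, 0.2192, 0.0964]
tool_rot: [0.03, 0.706, -0.03, 0.707]
force: [0.2, 0.1, 9.6]
finger_gap: 0.268
```

Emit:
drive_tool(dp=[[0.001,0,0],[0.001,0,0]], delta_rot=[[0,0,0],[0,0,0]], gripper=[-1,-1])

```text
t: 12.3
tool_pos: [0.5419, 0.2193, 0.0958]
tool_rot: [0.03, 0.706, -0.03, 0.707]
force: [-8.1, -2.4, 34.8]
finger_gap: 0.272
```

The stop is reached at TCP z ≈ 0.096, but the force rose harder than intended (34.8 N). Relaxing at once.

Emit:
drive_tool(dp=[[0,0,0]], delta_rot=[[0,0,0]], gripper=[-1])

```text
t: 12.38
tool_pos: [0.5418, 0.2193, 0.0962]
tool_rot: [0.031, 0.706, -0.03, 0.707]
force: [0.2, -0.6, -0.1]
finger_gap: 0.275
```

```bash
python3 -c "
from h import *
go([.5416,.2192,.0958],-.085)"
```

```text
tool [0.5418 0.2193 0.0962] t 12.38 axes y [0.085 0.996 0.001] z [ 0.996 -0.085  0.002] F [ 0.24 -0.63 -0.11] gap 0.275
 shift tool [ 0.0004 -0.0001 -0.0001]  rot(45deg) [-0.     0.002 -0.002] n 0.01039660806434301 joints [-0.55  0.91  0.22  1.6  -0.28  0.66 -0.27]
```

Emit:
drive_tool(dp=[[0.0003,0,0]], delta_rot=[[0,0,0]], gripper=[-1])

```text
t: 12.47
tool_pos: [0.5417, 0.2193, 0.0962]
tool_rot: [0.03, 0.706, -0.03, 0.707]
force: [-1.6, -1.1, 7.1]
finger_gap: 0.274
```

Emit:
drive_tool(dp=[[0.0003,0,0]], delta_rot=[[0,0,0]], gripper=[-1])

```text
t: 12.55
tool_pos: [0.5417, 0.2193, 0.0962]
tool_rot: [0.031, 0.706, -0.03, 0.707]
force: [-2.1, -0.6, 10.9]
finger_gap: 0.267
```

On the stop: 11 N gives no further travel. Relax, release, then rise.

Emit:
drive_tool(dp=[[0,0,0],[0,0,0],[0,0,0],[0,0,0],[0,0,0],[0,0,0]], delta_rot=[[0,0,0],[0,0,0],[0,0,0],[0,0,0],[0,0,0],[0,0,0]], gripper=[-1,0.2,0.2,0.2,0.2,0.2])

```text
t: 13.05
tool_pos: [0.541, 0.2191, 0.0952]
tool_rot: [0.03, 0.706, -0.03, 0.707]
force: [0.2, -0.1, 0.3]
finger_gap: 0.598
```

Emit:
drive_tool(dp=[[-0.01,0,0],[-0.02,0,0],[-0.03,0,0],[-0.03,0,0],[-0.03,0,0],[-0.01,0,0],[0,0,0],[0,0,0],[0,0,0]], delta_rot=[[0,0,0],[0,0,0],[0,0,0],[0,0,0],[0,0,0],[0,0,0],[0,0,0],[0,0,0],[0,0,0]], gripper=[0.2,0.2,0.2,0.2,0.2,0.2,0.2,0.2,0.2])

```text
t: 13.8
tool_pos: [0.54, 0.2182, 0.2347]
tool_rot: [0.03, 0.707, -0.03, 0.706]
force: [-0.3, 0.5, -0.0]
finger_gap: 0.598
```

Run:
```python
from h import *
go([.5416,.2192,.23],-.085)
o=sensors.get_obs(); im=eyes.snapshot("wrist"); K,A,e=cam("wrist",o)
np.savez("pics/f.npz",im=im,K=K,A=A,e=e)
u=proj((K,A,e),[.5349,.2183,.1])[0].astype(int); x0,y0=u[0]-65,u[1]-48
s=eyes.snapshot("scene"); v=proj(cam("scene"),[.53,.217,.09])[0].astype(int)
print(u,x0,y0)
a=cv2.resize(im[y0:y0+97,x0:x0+130,::-1],None,fx=3.9,fy=3.9,interpolation=cv2.INTER_CUBIC)
h=a.shape[0]; b=cv2.resize(s[v[1]-45:v[1]+45,v[0]-35:v[0]+35,::-1],(int(h*70/90),h),interpolation=cv2.INTER_CUBIC)
cv2.imwrite("pics/fc.png",np.hstack([a,b]))
```

```text
tool [0.54   0.2182 0.2347] t 13.8 axes y [ 0.086  0.996 -0.   ] z [ 0.996 -0.086 -0.   ] F [-0.34  0.45 -0.02] gap 0.598
 shift tool [0.0047 0.0011 0.0015]  rot(45deg) [-0.001 -0.     0.   ] n 0.12036153036976624 joints [-0.58  0.73  0.29  1.46 -0.23  0.99 -0.32]
[250 182] 185 134
```

View pics/fc.png

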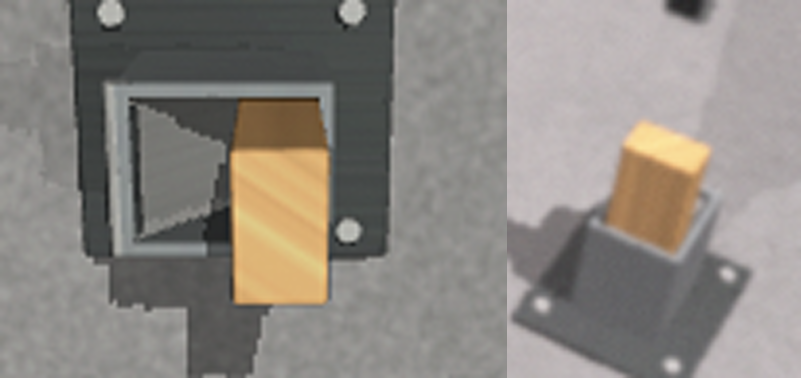

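The block stands in the pocket against the back wall with the flap leaning on it. I'll check its pose from the top face at crop (231–329,148–304).

Run:
```python
from h import *
d=np.load("pics/f.npz"); cm=d["K"],d["A"],d["e"]
f=lambda pts:np.array(pts)/3.9+[185,134]-.4
c=np.array([.5249,.2183]);y=-.085;M=np.array([[np.cos(y),np.sin(y)],[-np.sin(y),np.cos(y)]])
for z in(.1346,.139):
    p=(ray(cm,f([(231,150),(328,147),(329,303),(234,305)]),z)-c)@M.T*1e3
    print(z,p.round(1).tolist(),p.mean(0).round(1),"w",np.linalg.norm(p[1]-p[0]),np.linalg.norm(p[2]-p[1]))
print("rim in TL/TR",((ray(cm,f([(128,97),(321,97)]),.075)-c)@M.T*1e3).round(1))
print("block back/front edge at rim height (y+ face seen at pocket edge)",((ray(cm,f([(239,100),(319,98)]),.075)-c)@M.T*1e3).round(1))
go([.54,.22,.23])
```

```text
0.1346 [[4.5, 20.6], [27.5, 21.4], [28.4, -18.4], [4.7, -18.9]] [16.3  1.2] w 23.034209912343474 39.736098478993476
0.139 [[4.7, 21.7], [27.3, 22.4], [28.1, -16.6], [4.9, -17.1]] [16.2  2.6] w 22.61542093907956 39.0136495672722
rim in TL/TR [[-27.8  22.4]
 [ 28.4  22.3]]
block back/front edge at rim height (y+ face seen at pocket edge) [[ 4.5 21.5]
 [27.8 22. ]]
tool [0.5398 0.2182 0.2341] t 13.9 axes y [ 0.086  0.996 -0.001] z [ 0.996 -0.086 -0.001] F [-0.67 -0.97  0.49] gap 0.596
 shift tool [0.0041 0.0018 0.    ]  rot(45deg) None n 0.10712397034169548 joints [-0.58  0.73  0.29  1.46 -0.23  0.99 -0.32]
```

```bash
python3 -c "
from rig import close_job
print(close_job())"
```

```text
the job is handed in; nothing more can be done
None
```

The block is in the holder, released and against the back wall, and the job is handed in. One push went over your 20 N limit, though, and may have broken the 25 N pad rule.

**The overshoot:** while feeling for the stop, one step ended at 34.8 N on the wrist, and I backed off on the next step. That reading includes the flap's friction (2–8 N) and the pad's spring, so the load on the pad itself is uncertain. It may have passed 25 N.

**What I did:** I picked the tall, wide beech block, not the short, narrow or purple ones. I gripped it across its 24 mm thickness and carried it over. I pushed it down past the flap at about 4 N, until it met a hard stop with its foot about 15 mm above the table. I pressed again to about 11 N, felt no further travel, then opened the fingers and rose clear.

**Last checks, from the wrist picture after release:**
- **Position:** the block's centre is at about x = 16.3 mm, y = 1.2 mm in the holder's frame.
- **Stance:** it looks upright and square to the back wall within measuring error, with the flap leaning on it.
- **Contact:** the tool is well above it and the wrist force is near zero.
- **Pad:** I could not see the pad's travel. That it is home rests on the felt stop and the second press.
- **Bystanders:** I did not look at them again, but the path stayed above or clear of them and no contact was felt.

Handed in at about 14 s of the 58 s allowed.

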